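# Click the food box's snap-fit lid shut all the way round

## Robot

A 6-joint arm with a two-finger parallel gripper is mounted at the origin on a cart in front of the work surface, level with it; the furniture and walls round the work are solid. World frame = base frame: x ahead of the robot, y to its left, z up, the work surface at z = 0. Lengths are in m, angles in rad, forces in N, time in s.
With the tool pointing down it reaches from about 0.325 to 0.9 m from the base axis. Payload 6.1 kg.
Tool frame: the origin (TCP) lies midway between the tips of the shut fingers; the grasp point (between the pads) lies 19 mm behind it (ctrl.hold_point_z is the distance from the TCP to the grasp point, in m); z points along the fingers, y is the line along which they close (so a half turn about z gives the same grasp; the last joint's range is limited). The gripper opens to 87 mm and grips with 3 to 60 N. Pads are 19 mm wide; open, the fingers measure 117 mm over their backs; the gripper's body (75 mm by 190 mm) begins 51 mm behind the grasp point.
Start: joints at [-1.233, 0.22, 1.526, -0, 1.395, -0.126], TCP at [0.28, -0.559, 0.223] pointing down, gripper open.
Joint ranges: [-2.98, 2.98], [-0.91, 2.08], [0.09, 2.57], [-1.24, 4.39], [0.2, 2.65], [-2.68, 2.68]. Speed limits (rad/s): [2.57, 2.57, 3.01, 3.14, 3.14, 3.14].

## Interface

Orientations are given as a rotation vector (axis times angle).
In Python, from plant import ctrl gives the robot as it stands.
- The arm moves only by the tool carry_out, never from a script. Its argument "moves" is a list of rows, each a list of 2 entries, a list of its own where there are three numbers: the shift along the world's x, y, z normalised to -1 to 1, where 1 is 0.25 m, then the turn, a rotation vector about the world's x, y, z normalised to -1 to 1, where 1 is 4 degrees. In form: [[[x, y, z], [wx, wy, wz]], ...]. A call has 1 to 10 rows; each row shifts and turns the commanded pose from where the row before left it; what a row does not reach is not made up. A row lasts 1/12 s, in which the tool goes at most 41.7 mm and 7.16 degrees, less where a joint would pass 70% of its speed; a pose out of reach is approached as far as the arm can. A call with a number of a shift or a turn outside -1 to 1 is refused whole. A call with a gripper value outside its range is refused whole. "grip" is the opening, from 0 (shut) to 1 (fully open), set as the call begins (left out, the last holds). The fingers move at their own pace and stop on an object; the grip force is fixed at half the most. Time passes only in rows, so rows that do not move let the fingers close. It gives the time, the measured TCP pose, the force, the opening and the grip force at its end, in the units of the state.
- ctrl.read_state(): the state, without advancing time (a new reading comes with each control period).
- ctrl.snapshot(name): name is "side" or "top" or "wrist"; returns a dict with "image" (480x640x3 uint8, red, green, blue), "mtx" (3x3 intrinsics, pixels), "R" (3x3) and "t" (3): a world point X has camera coordinates R X + t. Camera axes: x right, y down, z forward; pixel columns grow to the right and rows downward; lengths in m; the calibration is good to about 2 mm. A picture is of the moment at which its call begins. There is no depth.
- ctrl.job_done(): hands the job in; it is judged then, once.
The state is a dict: "clock": time; "joint_pos": joint angles; "qd": joint speeds; "tau": joint torques, N m; "tcp_pos": TCP position; "ee_rot": TCP orientation; "ft_force": force on the tool from outside, world axes, zero at the start; "torque": the same for the moment, N m; "gripper_width": opening from 0.0 (shut) to 1.0 (fully open); "grip_force": force on a finger pad.
Only numpy, scipy, OpenCV 4.12 (cv2) and the standard library are available. Lean on these libraries where they do the work, as an engineer would, in place of code of your own. Each camera call takes 0.05 s, during which the arm holds its last target. There are 200 camera calls.

## Task

The snap-fit lid lies on the glass food box, but none of the four sections of its rim is clicked in. Press the sections down one at a time until each clicks shut: first the one with the pull tab, then on round the rim, either way, from each section to the one next to it, until all four are shut. Leave the box standing where it is, do not lift it or push it away, and leave the other things alone.

Things in the scene. Friction and masses are not known exactly. Their poses are not given: they have to be found in the camera images.
- food_box: Glass food box (170 x 120 x 60 mm) with a white plastic snap-fit lid (outline 180 x 130 mm) lying on it; about 0.75 kg, loose on the worktop. Origin: centre of its underside; z up, x along the long side towards the pull tab. Tops above the worktop: lid panel 65 mm, lid corners 64 mm (both fixed). Between the corners the rim is four hinged sections, 26 mm wide, all standing up at the start.
- lid_middle (a point): Centre of the lid's top, 66 mm above the worktop. Every rim section is hinged along its inner edge; up, its outer edge stands 10 mm higher than shut. It resists with at most about 6 N; pressed below about 0.10 rad it clicks shut by itself and stays; pressed less it springs up again. Shut, its top is 68 mm above the worktop, proud of panel and corners.
- rim_tab (a joint): Angle (rad) by which this rim section stands up: 0 = clicked shut and level (down to -0.1 while pressed hard), 0.40 = fully up. It is the short (72 mm long) rim section on the box's +x side, the one with the pull tab (40 mm wide, standing out 20 mm beyond the lid's outline).
- rim_tab_press (a point): Where to press section rim_tab: on its top face, mid-length, 18 mm outward of its hinge line, 8 mm inside its outer edge. Moves with the section: 68 mm above the worktop when shut, about 75 mm when up. x axis: outward from the box.
- rim_right (a joint): Angle (rad) by which this rim section stands up: 0 = clicked shut and level (down to -0.1 while pressed hard), 0.40 = fully up. It is the long (122 mm long) rim section on the box's -y side; the next one clockwise from the tab, seen from above.
- rim_right_press (a point): Where to press section rim_right: on its top face, mid-length, 18 mm outward of its hinge line, 8 mm inside its outer edge. Moves with the section: 68 mm above the worktop when shut, about 75 mm when up. x axis: outward from the box.
- rim_far (a joint): Angle (rad) by which this rim section stands up: 0 = clicked shut and level (down to -0.1 while pressed hard), 0.40 = fully up. It is the short (72 mm long) plain rim section on the box's -x side, opposite the tab.
- rim_far_press (a point): Where to press section rim_far: on its top face, mid-length, 18 mm outward of its hinge line, 8 mm inside its outer edge. Moves with the section: 68 mm above the worktop when shut, about 75 mm when up. x axis: outward from the box.
- rim_left (a joint): Angle (rad) by which this rim section stands up: 0 = clicked shut and level (down to -0.1 while pressed hard), 0.40 = fully up. It is the long (122 mm long) rim section on the box's +y side; the next one anticlockwise from the tab, seen from above.
- rim_left_press (a point): Where to press section rim_left: on its top face, mid-length, 18 mm outward of its hinge line, 8 mm inside its outer edge. Moves with the section: 68 mm above the worktop when shut, about 75 mm when up. x axis: outward from the box.
- spice_jar: Spice jar with a screw cap, 42 mm across, 108 mm tall, standing; bystander. Origin: centre of its underside, z up.
- tea_box: Small carton, 102 x 53 x 60 mm, lying; bystander. Origin: centre of its underside, z up.
- salt: Upright folding carton, 46 x 67 x 143 mm; bystander. Origin: centre of its underside, z up.

How it is judged:
By the outcome, as a careful person would: the job done as asked, in the order asked, and still so for the second after the job is handed in, with the robot touching nothing.
It also fails if it takes over 42 s, if anything falls off the work surface, if the arm or the gripper's body presses on something with over 40 N, if the wrist force passes 120 N, or if a joint passes its speed limit or range.

## Working session

There is one attempt and no reset: what is moved stays moved. The work goes in short steps, Python scripts to look and compute and a tool call to move; the robot and the scene stay as the last step left them, time stands still between calls to the robot, and variables do not carry over. Pictures are saved under pics/ and viewed, at most 10 in all, crops included, and the job is handed in when it is done.

Besides the shell and the picture viewer there is one more tool, called after "Call:" by a JSON object that holds its "op" and its "data". carry_out: Moves the arm, as the interface text tells. Its arguments: {"type":"object","properties":{"moves":{"type":"array"},"grip":{"type":"number"}},"required":["moves"]}

```bash
mkdir -p pics; python3 - <<'E'
from plant import ctrl
import cv2,pickle
d={}
for n in("top","side"):
    s=ctrl.snapshot(n);d[n]=s;cv2.imwrite(f"pics/{n}0.png",s["image"][:,:,::-1])
    print(n,s["mtx"],s["R"],s["t"])
pickle.dump(d,open("d.pkl","wb"))
print(ctrl.read_state())
E
```

```text
top [[591.97062375   0.         321.21384059]
 [  0.         591.97062375 238.36027442]
 [  0.           0.           1.        ]] [[ 0.02503475 -0.99949774 -0.01942985]
 [-0.99403415 -0.02282458 -0.10665437]
 [ 0.10615732  0.021984   -0.9941063 ]] [0.00190397 0.60656093 1.00368908]
side [[444.10295103   0.         318.86069916]
 [  0.         444.10295103 230.54962038]
 [  0.           0.           1.        ]] [[ 0.99944398 -0.03210895  0.00898631]
 [-0.00281123 -0.34970185 -0.93685683]
 [ 0.03322402  0.93631065 -0.34959768]] [-0.60679206  0.07648052  0.87743342]
{'clock': 0.1, 'joint_pos': array([-1.23311766e+00,  2.21153721e-01,  1.52751512e+00, -1.45788999e-05,
        1.39470300e+00, -1.26051852e-01]), 'qd': array([-0.00043046, -0.00287809, -0.00225278, -0.00064722,  0.00097819,
       -0.00081507]), 'tau': array([ 1.59547628e-03, -4.95941770e+01, -3.88520801e+01,  7.01596518e-02,
        5.14870347e-02, -4.58799104e-05]), 'tcp_pos': array([ 0.2793836 , -0.55844232,  0.22153291]), 'ee_rot': array([-3.05580060e+00, -7.21514550e-01,  3.17407119e-04]), 'ft_force': array([-0.00854486, -0.55780975,  0.30296337]), 'torque': array([ 0.00734498,  0.01375226, -0.01807834]), 'grip_force': 0.0, 'gripper_width': 1.0005484664907327}
```

View pics/top0.png

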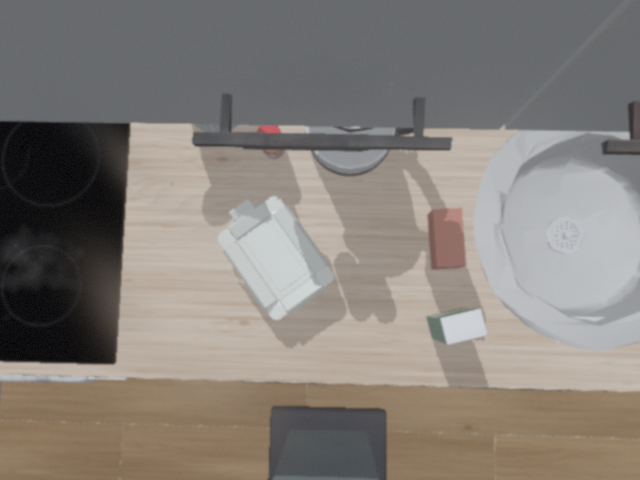

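View pics/side0.png

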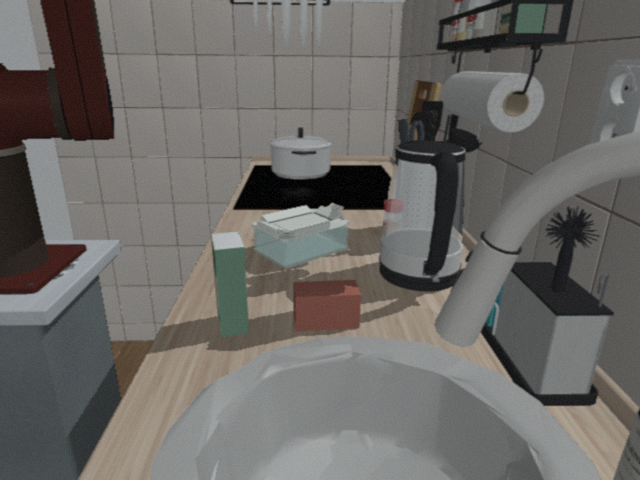

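The top view shows the lid near (275,258), with the tab at about (243,213), pointing away from the robot. A wall rack runs along row 140. Next I'll measure the lid.

```bash
cat > h.py <<'E'
import numpy as np,cv2
def ray(s,uv,z):
    d=s["R"].T@np.linalg.solve(s["mtx"],[uv[0],uv[1],1.]); c=-s["R"].T@s["t"]
    return c+d*(z-c[2])/d[2]
def proj(s,X):
    p=s["mtx"]@(s["R"]@np.asarray(X)+s["t"]); return p[:2]/p[2]
E
python3 - <<'E'
import pickle,cv2,numpy as np
from h import *
s=pickle.load(open("d.pkl","rb"))["top"]; im=s["image"]
c=im[180:340,200:350]; 
g=c.astype(int); m=((g[...,0]-g[...,2]<12)&(g.min(2)>150)).astype(np.uint8)*255
m=cv2.morphologyEx(m,cv2.MORPH_OPEN,np.ones((3,3)))
k=max(cv2.findContours(m,0,1)[0],key=cv2.contourArea)
r=cv2.minAreaRect(k.astype(np.float32)); print(r)
mo=cv2.morphologyEx(m,cv2.MORPH_OPEN,cv2.getStructuringElement(2,(31,31)))
k2=max(cv2.findContours(mo,0,1)[0],key=cv2.contourArea); r2=cv2.minAreaRect(k2); print(r2)
P=[ray(s,np.array(p)+[200,180],.07)[:2] for p in cv2.boxPoints(r2)]
print(np.round(P,4),np.mean(P,0))
big=cv2.resize(c,None,fx=3.6,fy=3.6,interpolation=2)[:,:,::-1].copy()
cv2.drawContours(big,[(k*3.6).astype(int)],-1,(0,0,255),1)
cv2.imwrite("pics/c1.png",big)
E
```

```text
((71.94622802734375, 73.03678894042969), (118.93112182617188, 80.3154296875), 55.61965560913086)
((73.33113098144531, 75.98396301269531), (112.50240325927734, 79.27293395996094), 55.61965560913086)
[[ 0.6089  0.2063]
 [ 0.6882  0.0978]
 [ 0.5329 -0.0139]
 [ 0.4559  0.0932]] [0.57148861 0.0958751 ]
```

View pics/c1.png

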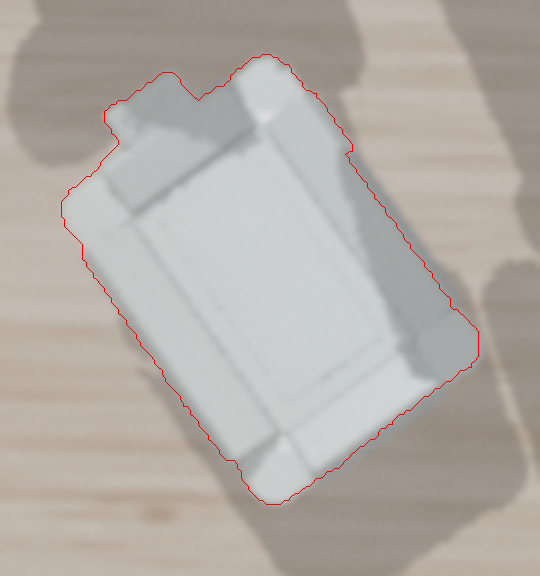

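The lid crop shows the inner panel (128 x 78 mm) with corners at about (133,215), (258,126), (403,347) and (283,433). The tab is on the upper-left side.

```bash
python3 - <<'E'
import pickle
from h import *
D=pickle.load(open("d.pkl","rb"));s=D["top"]
A=np.array([ray(s,np.array(p)/3.6+[200,180],.066) for p in [(133,215),(258,126),(403,347),(283,433)]])
c=A.mean(0); v=(A[0]+A[1]-A[2]-A[3])[:2]; yaw=np.arctan2(v[1],v[0])
print(c,np.degrees(yaw),[np.linalg.norm(A[i]-A[i-1]) for i in range(4)])
# rectangle outline at z .064: corners via contour
c2=np.array([.5715,.0959]);
for nm,cc in(("panel",c[:2]),):
  for n,a,L in(("tab",0,82),("left",90,57),("far",180,82),("right",270,57)):
    t=yaw+np.radians(a);P=cc+L/1000*np.array([np.cos(t),np.sin(t)]);print(n,P.round(4),np.linalg.norm(P).round(3))
# bystanders rough
for n,p,z in(("tea",(447,238),.06),("salt",(463,326),.143),("jar",(270,138),.108)):print(n,ray(s,p,z))
from scipy.spatial.transform import Rotation as R
from plant import ctrl
st=ctrl.read_state();print(R.from_rotvec(st["ee_rot"]).as_matrix().round(3))
E
```

```text
[0.56819596 0.09351555 0.066     ] 35.62345506186382 [np.float64(0.12484431773809337), np.float64(0.0722874160473327), np.float64(0.12512623961050376), np.float64(0.0686828221464703)]
tab [0.6349 0.1413] 0.65
left [0.535  0.1398] 0.553
far [0.5015 0.0458] 0.504
right [0.6014 0.0472] 0.603
tea [ 0.60891407 -0.19752658  0.06      ]
salt [ 0.46461494 -0.20642345  0.143     ]
jar [0.76331236 0.10371944 0.108     ]
[[ 0.894  0.447 -0.001]
 [ 0.447 -0.894  0.002]
 [ 0.    -0.002 -1.   ]]
```

Call:
{"op": "carry_out", "data": {"moves": [[[0.058, 0.131, 0], [0, 0, 0.225]], [[0.058, 0.131, 0], [0, 0, 0.225]], [[0.058, 0.131, 0], [0, 0, 0.225]], [[0.058, 0.131, 0], [0, 0, 0.225]], [[0.058, 0.131, 0], [0, 0, 0.225]], [[0.058, 0.131, 0], [0, 0, 0.225]], [[0.058, 0.131, 0], [0, 0, 0.225]], [[0.058, 0.131, 0], [0, 0, 0.225]], [[0.058, 0.131, 0], [0, 0, 0.225]], [[0.058, 0.131, 0], [0, 0, 0.225]]], "grip": 0}}

```text
clock: 0.93
tcp_pos: [0.4247, -0.2297, 0.2222]
ee_rot: [-2.991, -0.96, 0.0]
ft_force: [-0.1, -0.4, 0.0]
gripper_width: 0.327
grip_force: 0.0
```

```bash
python3 - <<'E'
import pickle
from h import *
D=pickle.load(open("d.pkl","rb"))
for p in((450,142),(195,140)):
  for z in(.3,.4,.5,.6,.7):
    X=ray(D["top"],p,z);print(p,X.round(3),proj(D["side"],X).round())
E
```

```text
(450, 142) [ 0.709 -0.155  0.3  ] [394. 127.]
(450, 142) [ 0.681 -0.136  0.4  ] [376.  53.]
(450, 142) [ 0.653 -0.116  0.5  ] [358. -24.]
(450, 142) [ 0.625 -0.097  0.6  ] [ 339. -106.]
(450, 142) [ 0.597 -0.077  0.7  ] [ 318. -193.]
(195, 140) [0.705 0.181 0.3  ] [362. 106.]
(195, 140) [0.678 0.156 0.4  ] [353.  57.]
(195, 140) [0.65  0.132 0.5  ] [342.   0.]
(195, 140) [0.623 0.107 0.6  ] [329. -65.]
(195, 140) [0.596 0.083 0.7  ] [ 314. -141.]
```

Call:
{"op": "carry_out", "data": {"moves": [[[0.058, 0.131, 0], [0, 0, 0]], [[0.058, 0.131, 0], [0, 0, 0]], [[0.058, 0.131, 0], [0, 0, 0]], [[0.058, 0.131, 0], [0, 0, 0]], [[0.058, 0.131, 0], [0, 0, 0]], [[0.058, 0.131, 0], [0, 0, 0]], [[0.058, 0.131, 0], [0, 0, 0]], [[0.058, 0.131, 0], [0, 0, 0]], [[0.058, 0.131, 0], [0, 0, 0]], [[0, 0, 0], [0, 0, 0]]]}}

```text
clock: 1.77
tcp_pos: [0.5562, 0.0687, 0.222]
ee_rot: [-2.987, -0.966, -0.002]
ft_force: [-1.8, 0.4, -0.5]
gripper_width: 0.005
grip_force: 0.0
```

```bash
python3 - <<'E'
from plant import ctrl
import cv2,pickle,numpy as np
s=ctrl.snapshot("wrist");t=ctrl.snapshot("side");pickle.dump(s,open("w.pkl","wb"))
a=cv2.resize(t["image"],(400,300));b=s["image"]
cv2.imwrite("pics/w1.png",b[:,:,::-1]);cv2.imwrite("pics/s1.png",a[:,:,::-1])
print(ctrl.read_state()["tcp_pos"])
E
```

```text
[0.55483266 0.06459778 0.22177625]
```

View pics/w1.png

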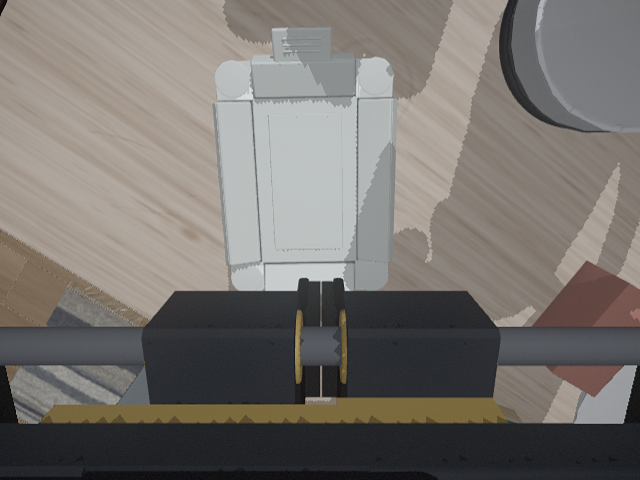

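View pics/s1.png

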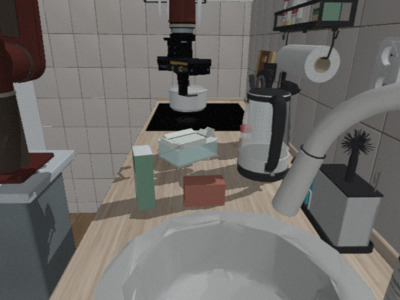

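The wrist view has the lid square-on. The hinge-line crossings are at about (251,98), (356,97), (357,262) and (261,263). The arm stays in front of the wall, well below the frame top.

```bash
python3 - <<'E'
import pickle
from h import *
s=pickle.load(open("w.pkl","rb"))
A=np.array([ray(s,p,.066) for p in [(251,98),(356,97),(357,262),(261,263)]])
c=A.mean(0)[:2]; v=(A[0]+A[1]-A[2]-A[3])[:2]; yaw=np.arctan2(v[1],v[0])
print(c,np.degrees(yaw),[np.linalg.norm(A[i]-A[i-1]).round(4) for i in range(4)])
for n,a,L in(("tab",0,82),("left",90,57),("far",180,82),("right",270,57)):
    t=yaw+np.radians(a);print(n,(c+L/1000*np.array([np.cos(t),np.sin(t)])).round(4))
E
```

```text
[0.57041662 0.09323773] 37.185538209879184 [np.float64(0.1265), np.float64(0.076), np.float64(0.1263), np.float64(0.0774)]
tab [0.6357 0.1428]
left [0.536  0.1386]
far [0.5051 0.0437]
right [0.6049 0.0478]
```

Call:
{"op": "carry_out", "data": {"moves": [[[0.065, 0.062, -0.092], [0, 0, 0]], [[0.065, 0.062, -0.092], [0, 0, 0]], [[0.065, 0.062, -0.092], [0, 0, 0]], [[0.065, 0.062, -0.092], [0, 0, 0]], [[0.065, 0.062, -0.092], [0, 0, 0]], [[0, 0, -0.05], [0, 0, 0]], [[0, 0, -0.04], [0, 0, 0]], [[0, 0, 0], [0, 0, 0]]]}}

```text
clock: 2.53
tcp_pos: [0.6339, 0.1392, 0.082]
ee_rot: [-2.991, -0.958, 0.009]
ft_force: [0.0, -0.3, -0.7]
gripper_width: 0.007
grip_force: 0.0
```

Call:
{"op": "carry_out", "data": {"moves": [[[0, 0, -0.012], [0, 0, 0]], [[0, 0, -0.012], [0, 0, 0]], [[0, 0, -0.012], [0, 0, 0]], [[0, 0, -0.01], [0, 0, 0]], [[0, 0, -0.008], [0, 0, 0]], [[0, 0, 0], [0, 0, 0]], [[0, 0, 0], [0, 0, 0]]]}}

```text
clock: 3.12
tcp_pos: [0.6375, 0.1409, 0.0728]
ee_rot: [2.991, 0.959, 0.004]
ft_force: [2.6, -0.3, 2.4]
gripper_width: 0.005
grip_force: 1.7
```

Call:
{"op": "carry_out", "data": {"moves": [[[0, 0, -0.006], [0, 0, 0]], [[0, 0, -0.006], [0, 0, 0]], [[0, 0, 0], [0, 0, 0]], [[0, 0, 0], [0, 0, 0]]]}}

```text
clock: 3.45
tcp_pos: [0.636, 0.1408, 0.0682]
ee_rot: [-2.991, -0.96, 0.001]
ft_force: [2.6, 0.7, 3.1]
gripper_width: 0.003
grip_force: 1.3
```

Call:
{"op": "carry_out", "data": {"moves": [[[0, 0, -0.006], [0, 0, 0]], [[0, 0, 0], [0, 0, 0]], [[0, 0, 0], [0, 0, 0]]]}}

```text
clock: 3.7
tcp_pos: [0.6361, 0.1408, 0.068]
ee_rot: [-2.991, -0.96, 0.001]
ft_force: [-2.7, 0.5, 9.4]
gripper_width: 0.004
grip_force: 4.7
```

Call:
{"op": "carry_out", "data": {"moves": [[[0, 0, 0.07], [0, 0, 0]], [[0, 0, 0.07], [0, 0, 0]], [[-0.032, -0.093, 0.02], [0, 0, 0]], [[-0.032, -0.093, 0.02], [0, 0, 0]], [[-0.032, -0.093, 0], [0, 0, 0]], [[-0.032, -0.093, 0], [0, 0, 0]], [[0, 0, 0], [0, 0, 0]], [[0, 0, 0], [0, 0, 0]]]}}

```text
clock: 4.37
tcp_pos: [0.6031, 0.0468, 0.1111]
ee_rot: [-2.992, -0.956, 0.004]
ft_force: [0.2, 0.0, -0.6]
gripper_width: 0.007
grip_force: 0.0
```

```bash
python3 - <<'E'
from plant import ctrl
import cv2
s=ctrl.snapshot("wrist");t=ctrl.snapshot("side")
b=s["image"];b=cv2.resize(b,(400,300));a=cv2.resize(t["image"][170:290,230:390],(400,300),interpolation=2)
cv2.imwrite("pics/w2.png",cv2.hconcat([b,a])[:,:,::-1])
print(ctrl.read_state()["tcp_pos"])
E
```

```text
[0.60384319 0.04824441 0.11136982]
```

View pics/w2.png

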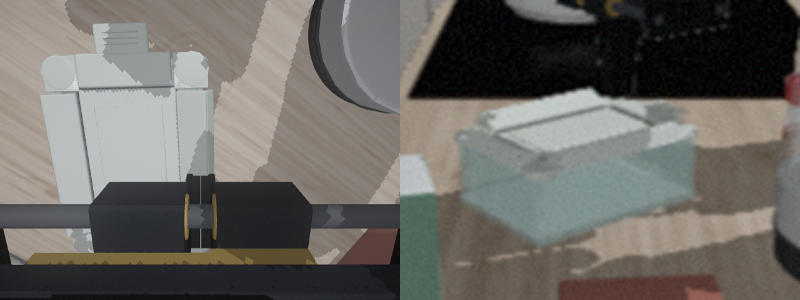

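The picture shows the tab section flat at (680,130) in the side crop, so it's shut. The long sections are still up, and the tool is over the right one.

Call:
{"op": "carry_out", "data": {"moves": [[[0, 0, -0.06], [0, 0, 0]], [[0, 0, -0.05], [0, 0, 0]], [[0, 0, -0.012], [0, 0, 0]], [[0, 0, -0.012], [0, 0, 0]], [[0, 0, -0.012], [0, 0, 0]], [[0, 0, -0.012], [0, 0, 0]], [[0, 0, -0.012], [0, 0, 0]], [[0, 0, -0.01], [0, 0, 0]], [[0, 0, 0], [0, 0, 0]], [[0, 0, 0], [0, 0, 0]]]}}

```text
clock: 5.3
tcp_pos: [0.6051, 0.0477, 0.0681]
ee_rot: [2.991, 0.959, 0.003]
ft_force: [-0.9, -1.8, 5.8]
gripper_width: 0.005
grip_force: 2.6
```

Call:
{"op": "carry_out", "data": {"moves": [[[0, 0, 0], [0, 0, 0]], [[0, 0, -0.002], [0, 0, 0]], [[0, 0, 0], [0, 0, 0]]]}}

```text
clock: 5.55
tcp_pos: [0.6052, 0.0477, 0.068]
ee_rot: [2.991, 0.959, 0.003]
ft_force: [-2.0, -1.7, 7.1]
gripper_width: 0.009
grip_force: 3.6
```

Call:
{"op": "carry_out", "data": {"moves": [[[0, 0, 0.07], [0, 0, 0]], [[0, 0, 0.07], [0, 0, 0]], [[-0.1, -0.003, 0.02], [0, 0, 0]], [[-0.1, -0.003, 0.022], [0, 0, 0]], [[-0.1, -0.003, 0], [0, 0, 0]], [[-0.1, -0.003, 0], [0, 0, 0]], [[0, 0, 0], [0, 0, 0]], [[0, 0, 0], [0, 0, 0]]]}}

```text
clock: 6.22
tcp_pos: [0.5035, 0.0451, 0.1119]
ee_rot: [-2.991, -0.959, -0.0]
ft_force: [1.0, 0.3, -1.0]
gripper_width: 0.005
grip_force: 0.0
```

```bash
python3 - <<'E'
from plant import ctrl
import cv2
s=ctrl.snapshot("wrist");t=ctrl.snapshot("side")
b=s["image"];b=cv2.resize(b,(400,300));a=cv2.resize(t["image"][170:290,230:390],(400,300),interpolation=2)
cv2.imwrite("pics/w3.png",cv2.hconcat([b,a])[:,:,::-1])
print(ctrl.read_state()["tcp_pos"])
E
```

```text
[0.50546082 0.04484542 0.112577  ]
```

View pics/w3.png

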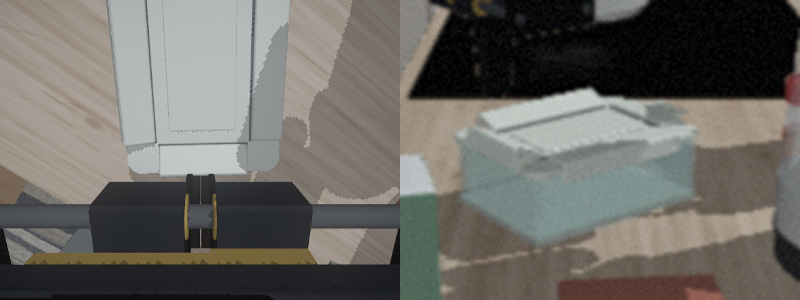

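The right section is now level with the corners (right edge near (600,155) in the side crop). The tool is over the far section.

Call:
{"op": "carry_out", "data": {"moves": [[[0, 0, -0.06], [0, 0, 0]], [[0, 0, -0.054], [0, 0, 0]], [[0, 0, -0.012], [0, 0, 0]], [[0, 0, -0.012], [0, 0, 0]], [[0, 0, -0.012], [0, 0, 0]], [[0, 0, -0.012], [0, 0, 0]], [[0, 0, -0.012], [0, 0, 0]], [[0, 0, -0.01], [0, 0, 0]], [[0, 0, 0], [0, 0, 0]], [[0, 0, 0], [0, 0, 0]]]}}

```text
clock: 7.15
tcp_pos: [0.5052, 0.0446, 0.0679]
ee_rot: [2.991, 0.96, 0.002]
ft_force: [-5.1, -0.9, 12.5]
gripper_width: 0.003
grip_force: 6.4
```

Call:
{"op": "carry_out", "data": {"moves": [[[0, 0, -0.002], [0, 0, 0]], [[0, 0, 0], [0, 0, 0]], [[0, 0, 0], [0, 0, 0]]]}}

```text
clock: 7.4
tcp_pos: [0.5052, 0.0447, 0.0678]
ee_rot: [2.991, 0.96, 0.002]
ft_force: [-7.8, -1.8, 15.8]
gripper_width: 0.005
grip_force: 7.9
```

Call:
{"op": "carry_out", "data": {"moves": [[[0, 0, 0.07], [0, 0, 0]], [[0, 0, 0.07], [0, 0, 0]], [[0.032, 0.094, 0.02], [0, 0, 0]], [[0.032, 0.094, 0.024], [0, 0, 0]], [[0.032, 0.094, 0], [0, 0, 0]], [[0.032, 0.094, 0], [0, 0, 0]], [[0, 0, 0], [0, 0, 0]], [[0, 0, 0], [0, 0, 0]]]}}

```text
clock: 8.07
tcp_pos: [0.5367, 0.1399, 0.1116]
ee_rot: [2.99, 0.963, 0.001]
ft_force: [1.2, 0.2, 0.4]
gripper_width: 0.005
grip_force: 0.0
```

Call:
{"op": "carry_out", "data": {"moves": [[[0, 0, -0.06], [0, 0, 0]], [[0, 0, -0.054], [0, 0, 0]], [[0, 0, -0.012], [0, 0, 0]], [[0, 0, -0.012], [0, 0, 0]], [[0, 0, -0.012], [0, 0, 0]], [[0, 0, -0.012], [0, 0, 0]], [[0, 0, -0.012], [0, 0, 0]], [[0, 0, -0.01], [0, 0, 0]], [[0, 0, 0], [0, 0, 0]], [[0, 0, 0], [0, 0, 0]]]}}

```text
clock: 8.9
tcp_pos: [0.537, 0.1389, 0.0676]
ee_rot: [2.991, 0.96, 0.002]
ft_force: [-6.2, 0.2, 15.3]
gripper_width: 0.006
grip_force: 7.2
```

Call:
{"op": "carry_out", "data": {"moves": [[[0, 0, -0.001], [0, 0, 0]], [[0, 0, 0], [0, 0, 0]], [[0, 0, 0], [0, 0, 0]]]}}

```text
clock: 9.15
tcp_pos: [0.537, 0.1389, 0.0676]
ee_rot: [2.991, 0.96, 0.002]
ft_force: [-7.4, -0.2, 15.8]
gripper_width: 0.004
grip_force: 7.8
```

Lift, then back off towards the far side so the wrist camera can see the whole lid.

Call:
{"op": "carry_out", "data": {"moves": [[[0, 0, 0.07], [0, 0, 0]], [[0, 0, 0.12], [0, 0, 0]], [[0, 0, 0.12], [0, 0, 0]], [[-0.08, -0.11, 0.09], [0, 0, 0]], [[-0.08, -0.11, 0.09], [0, 0, 0]], [[-0.08, -0.11, 0.05], [0, 0, 0]], [[-0.08, -0.11, 0.05], [0, 0, 0]], [[0, 0, 0], [0, 0, 0]], [[0, 0, 0], [0, 0, 0]]]}}

```text
clock: 9.9
tcp_pos: [0.4568, 0.0275, 0.2141]
ee_rot: [2.991, 0.955, 0.006]
ft_force: [0.3, 0.6, -0.8]
gripper_width: 0.005
grip_force: 0.0
```

```bash
python3 - <<'E'
from plant import ctrl
import cv2
s=ctrl.snapshot("wrist");t=ctrl.snapshot("side")
b=s["image"][0:300,150:550];a=cv2.resize(t["image"][170:290,230:390],(400,300),interpolation=2)
cv2.imwrite("pics/w4.png",cv2.hconcat([b,a])[:,:,::-1])
print(ctrl.read_state()["tcp_pos"])
E
```

```text
[0.45670221 0.02889075 0.21273196]
```

View pics/w4.png

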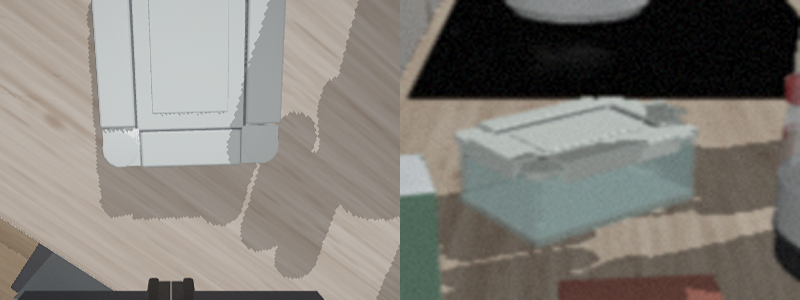

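All four sections lie level with the corners in both views: far edge at y≈160 and long edges at x≈100 and 283 in the wrist crop. The box hasn't moved and the tool is clear, so I'm handing in.

```bash
python3 -c "
from plant import ctrl
print(ctrl.job_done())"
```

```text
the job is handed in; nothing more can be done
None
```

All four rim sections were pressed shut in the order tab, right, far, left; the final pictures showed them level and the box not visibly moved, and I handed the job in at about 10 s, with no verdict returned.

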